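# Find the weak wheel foot and push its tag down

## Task

These three sprung feet came off the potter's wheel and one spring has gone soft. Starting with the foot on the robot's left, then the middle one, then the right one, press each round pad at least halfway down and let it spring back; then push the tag of the softest foot all the way down. Leave the other two tags up, and do not lift, tip or shift the feet or disturb the other things on the table.

Things in the scene. Friction and masses are not known exactly. Their poses are not given: they have to be found in the camera images.
- foot_a: One of three look-alike sprung feet, loose (0.9 kg), in a row across y: left (+y), middle, right. Steel plate 125 x 70 x 12 mm, from x = -40 to +85 mm of its origin, which is on its underside below the round pad's axis; z up. Its own +x points to its tag, within 0.3 rad of world +x. The letter tells neither softness nor place in the row
- pad_a (a joint): How far foot_a's pad is pressed, m: 0 free, 0.018 at its stop; it springs back. Pad: black rubber disc 60 mm across over a coil spring, flat top 90 mm above the foot's origin when free. Pressing 10 mm takes 2 to 10 N (1 N preload, then linear); the softest takes under two thirds of the force of either other, from 8 mm down
- foot_b: One of three look-alike sprung feet, loose (0.9 kg), in a row across y: left (+y), middle, right. Steel plate 125 x 70 x 12 mm, from x = -40 to +85 mm of its origin, which is on its underside below the round pad's axis; z up. Its own +x points to its tag, within 0.3 rad of world +x. The letter tells neither softness nor place in the row
- pad_b (a joint): How far foot_b's pad is pressed, m: 0 free, 0.018 at its stop; it springs back. Pad: black rubber disc 60 mm across over a coil spring, flat top 90 mm above the foot's origin when free. Pressing 10 mm takes 2 to 10 N (1 N preload, then linear); the softest takes under two thirds of the force of either other, from 8 mm down
- foot_c: One of three look-alike sprung feet, loose (0.9 kg), in a row across y: left (+y), middle, right. Steel plate 125 x 70 x 12 mm, from x = -40 to +85 mm of its origin, which is on its underside below the round pad's axis; z up. Its own +x points to its tag, within 0.3 rad of world +x. The letter tells neither softness nor place in the row
- pad_c (a joint): How far foot_c's pad is pressed, m: 0 free, 0.018 at its stop; it springs back. Pad: black rubber disc 60 mm across over a coil spring, flat top 90 mm above the foot's origin when free. Pressing 10 mm takes 2 to 10 N (1 N preload, then linear); the softest takes under two thirds of the force of either other, from 8 mm down
- tag_1 (a joint): How far the tag of one foot is pushed down, m: 0 up, 0.015 at its solid stop; the number does not tell which foot. It slides against 3 N of friction and stays where left. Tag: upright aluminium T in a grey guide block 58 mm tall; its flat head, 24 (x) by 32 (y) by 6 mm, is centred 64 mm from its foot's origin along the foot's +x, its top 106 mm above the table when up, 91 when down
- tag_2 (a joint): How far the tag of one foot is pushed down, m: 0 up, 0.015 at its solid stop; the number does not tell which foot. It slides against 3 N of friction and stays where left. Tag: upright aluminium T in a grey guide block 58 mm tall; its flat head, 24 (x) by 32 (y) by 6 mm, is centred 64 mm from its foot's origin along the foot's +x, its top 106 mm above the table when up, 91 when down
- tag_3 (a joint): How far the tag of one foot is pushed down, m: 0 up, 0.015 at its solid stop; the number does not tell which foot. It slides against 3 N of friction and stays where left. Tag: upright aluminium T in a grey guide block 58 mm tall; its flat head, 24 (x) by 32 (y) by 6 mm, is centred 64 mm from its foot's origin along the foot's +x, its top 106 mm above the table when up, 91 when down
- cup: Bystander: bisque clay cup, 72 mm across, 75 mm tall; origin at the centre of its underside
- jar: Bystander: white lidded glaze jar, 60 mm across, 85 mm tall; origin at the centre of its underside
- brush: Bystander: glaze brush lying on the table; origin near its middle
- block: Bystander: wooden block 90 x 45 x 35 mm; origin at the centre of its underside

How it is judged:
By the outcome, as a careful person would: the job done as asked, in the order asked, and still so for the second after the job is handed in, with the robot touching nothing.
It also fails if it takes over 48 s, if anything falls off the work surface, if the arm or the gripper's body presses on something with over 40 N, if the wrist force passes 120 N, or if a joint passes its speed limit or range.

## Robot

A 7-joint arm with a two-finger parallel gripper is mounted at the origin on the work surface. World frame = base frame: x ahead of the robot, y to its left, z up, the work surface at z = 0. Lengths are in m, angles in rad, forces in N, time in s.
With the tool pointing down it reaches from about 0.425 to 0.875 m from the base axis. Payload 4.7 kg.
Tool frame: the origin (TCP) lies at the very end of the fingers, on their centre line; the grasp point (between the pads) lies 19 mm behind it; z points along the fingers, y is the line along which they close (so a half turn about z gives the same grasp; the last joint's range is limited). The gripper opens to 87 mm and grips with 3 to 60 N. Pads are 19 mm wide; open, the fingers measure 117 mm over their backs; the gripper's body (75 mm by 190 mm) begins 51 mm behind the grasp point.
Start: joints at [-1.256, 0.321, -0.07, 1.45, 0.023, 1.371, -0.057], TCP at [0.193, 0.621, 0.223] pointing down, gripper open.
Joint ranges: [-2.86, 2.86], [-0.3, 2.09], [-1.38, 1.24], [0.06, 2.45], [-1.56, 4.7], [0.09, 2.05], [-2.69, 2.69]. Speed limits (rad/s): [2.57, 2.57, 3.14, 3.14, 3.14, 3.14, 3.14].

## Interface

Orientations are given as a rotation vector (axis times angle).
In Python, from bench import ctrl, get_image, job gives the robot as it stands.
- The arm moves only by the shell command python3 -m crank 'ROWS' [FORCE]. ROWS is JSON, a list that holds one entry, the list of rows, each a list of 5 numbers: the shift along the tool's x, y, z in mm, then the turn about the tool's z in rad, then the closure, from -1 (fully open) to 1 (shut), so that 0 is half open. A call has 1 to 10 rows; each row shifts and turns the commanded pose from where the row before left it, along the tool's axes as they then stand; what a row does not reach is not made up. A row lasts 1/12 s, in which the tool goes at most 41.7 mm and 7.16 degrees, less where a joint would pass 70% of its speed; a pose out of reach is approached as far as the arm can. A call with a gripper value outside its range is refused whole. The fingers move at their own pace and stop on an object; FORCE is the grip in N (left out, the last holds). Time passes only in rows, so rows that do not move let the fingers close. It gives the time, the measured TCP pose, the force, the opening and the grip force at its end, in the units of the state.
- ctrl.get_state(): the state, without advancing time (a new reading comes with each control period).
- get_image(name): name is "scene" or "top" or "wrist"; returns a dict with "pixels" (384x512x3 uint8, red, green, blue), "fx", "fy", "cx", "cy" (pixels), "T" (4x4, takes a point from camera to world coordinates); the wrist camera has in their place "T_tool_cam" (4x4, takes a point from camera to tool coordinates, whose origin is the TCP and whose axes are the flange's). Camera axes: x right, y down, z forward; pixel columns grow to the right and rows downward; lengths in m; the calibration is good to about 2 mm. A picture is of the moment at which its call begins: read the wrist's pose just before it. There is no depth.
- job.close_job(): hands the job in; it is judged then, once.
The state is a dict: "time": time; "joint_positions": joint angles; "qd": joint speeds; "joint_torque": joint torques, N m; "position": TCP position; "tool_rot": TCP orientation; "ft_force": force on the tool from outside, world axes, zero at the start; "torque": the same for the moment, N m; "grip_width": opening from 0.0 (shut) to 1.0 (fully open); "grip_force": force on a finger pad.
Only numpy, scipy, OpenCV 4.12 (cv2) and the standard library are available. Lean on these libraries where they do the work, as an engineer would, in place of code of your own. Each camera call takes 0.05 s, during which the arm holds its last target. There are 200 camera calls.

## Working session

There is one attempt and no reset: what is moved stays moved. The work goes in short steps, Python scripts to look and compute and a shell command to move; the robot and the scene stay as the last step left them, time stands still between calls to the robot, and variables do not carry over. Pictures are saved under pics/ and viewed, at most 10 in all, crops included, and the job is handed in when it is done.

```bash
mkdir -p pics; ls; python3 - <<'E'
from bench import ctrl,get_image
import cv2
s=ctrl.get_state();print(s)
for n in ("top","scene"):
    i=get_image(n);print(n,i['fx'],i['fy'],i['cx'],i['cy'],i['T'])
    cv2.imwrite(f'pics/{n}0.png',cv2.resize(i['pixels'][...,::-1],(800,600),interpolation=cv2.INTER_CUBIC))
E
```

```text
pics
{'time': 0.0, 'joint_positions': array([-1.25590928,  0.321827  , -0.07007051,  1.45165385,  0.02261258,
        1.37074507, -0.05688482]), 'qd': array([-0.00077267,  0.0007025 ,  0.00078825, -0.00148034, -0.00132963,
       -0.0017207 , -0.00021725]), 'joint_torque': array([ 2.94457623e-04, -4.91282487e+01, -4.03881753e-01, -3.12533391e+01,
       -6.40847068e-02,  4.36048291e-02,  1.55431999e-04]), 'position': array([0.19248055, 0.62029708, 0.22146939]), 'tool_rot': array([-4.70617746e-01, -3.10597338e+00,  2.88864321e-03]), 'ft_force': array([0.70042421, 0.03336157, 0.24809373]), 'torque': array([-0.04763173,  0.00848211,  0.00887692]), 'grip_force': 0.0, 'grip_width': 1.001883358462816}
top 349.4633514502613 349.4633514502613 257.79953205220255 196.18141499385234 [[-0.00802974 -0.99145729  0.13018433  0.47855632]
 [-0.99991798  0.00926004  0.00884785 -0.00343148]
 [-0.00997778 -0.13010261 -0.99145033  0.96442461]
 [ 0.          0.          0.          1.        ]]
scene 445.20684622733705 445.20684622733705 259.5652071862651 197.44599517964912 [[ 0.8655789   0.35993457 -0.34816702  1.04336141]
 [ 0.50075614 -0.61648875  0.60760588 -0.77948536]
 [ 0.00405731 -0.7002776  -0.7138591   0.96811385]
 [ 0.          0.          0.          1.        ]]
```

View pics/top0.png

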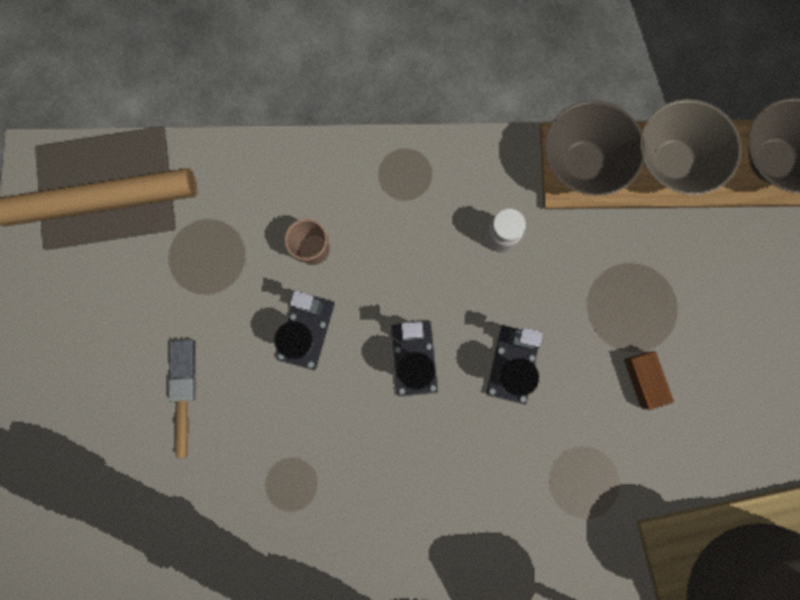

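View pics/scene0.png

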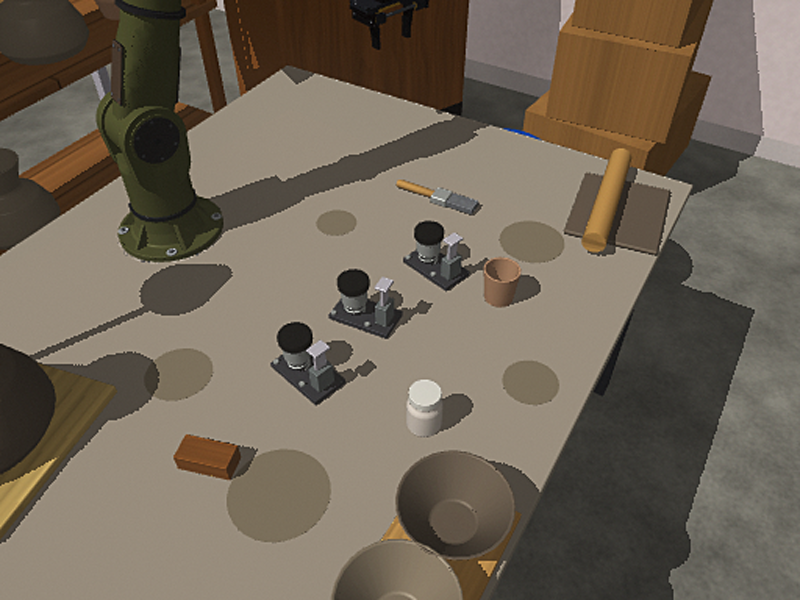

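The top view shows the pads at about (294,341), (416,370) and (519,377), and the tags at (302,301), (412,330) and (530,338). The cup is beyond the left foot and the jar is beyond the right one. The scene view agrees. I'll enlarge the crops next.

```bash
python3 - <<'E'
from bench import get_image
import cv2,numpy as np
i=get_image("top")['pixels'][180:265,165:358,::-1]
cv2.imwrite('pics/topc.png',cv2.resize(i,None,fx=4,fy=4,interpolation=cv2.INTER_CUBIC))
i=get_image("scene")['pixels'][135:262,170:303,::-1]
cv2.imwrite('pics/scc.png',cv2.resize(i,None,fx=4.5,fy=4.5,interpolation=cv2.INTER_CUBIC))
E
```

```text
(no output)
```

View pics/topc.png

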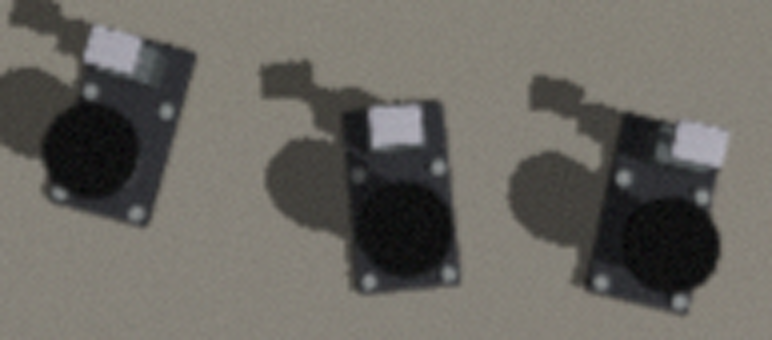

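View pics/scc.png

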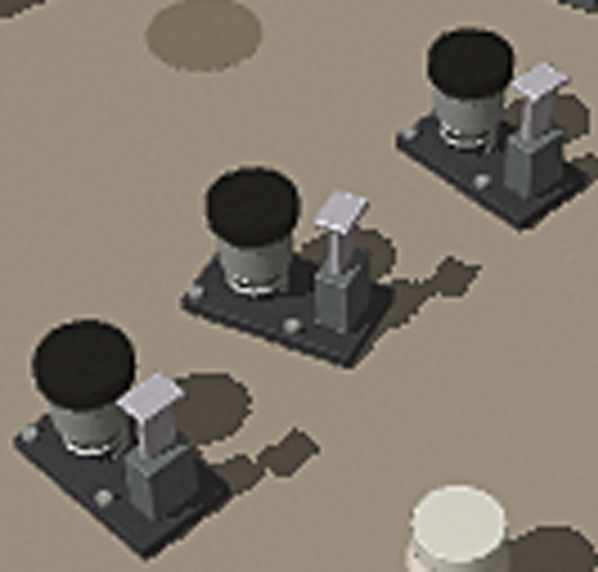

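The top crop puts the pads at (91,150), (404,228), (671,243) and the tag heads at (113,48), (396,126), (699,144). The scene crop puts the tag heads at (540,82), (341,212), (150,397).

```bash
cat >h.py <<'E'
import numpy as np
from bench import ctrl,get_image
def ray(n,u,v):
    i=get_image(n);d=i['T'][:3,:3]@[(u-i['cx'])/i['fx'],(v-i['cy'])/i['fy'],1];return i['T'][:3,3],d
def plane(n,p,z):
    o,d=ray(n,*p);return o+d*(z-o[2])/d[2]
E
python3 - <<'E'
from h import *
t=lambda x,y:(164.5+(x+.5)/4,179.5+(y+.5)/4)
s=lambda x,y:(169.5+(x+.5)/4.5,134.5+(y+.5)/4.5)
for n,pt,tt,ts in (("L",(91,150),(113,48),(540,82)),("M",(404,228),(396,126),(341,212)),("R",(671,243),(699,144),(150,397))):
    P=plane("top",t(*pt),.09);T=plane("top",t(*tt),.106);S=plane("scene",s(*ts),.106)
    d=T-P;print(n,P.round(4),T.round(4),S.round(4),np.hypot(*d[:2]),np.arctan2(d[1],d[0]))
from scipy.spatial.transform import Rotation as R
print(R.from_rotvec(ctrl.get_state()['tool_rot']).as_matrix().round(3))
E
```

```text
L [0.542  0.1815 0.09  ] [0.6042 0.1656 0.106 ] [0.6068 0.1627 0.106 ] 0.06418968337200036 -0.2507885874799417
M [ 0.4918 -0.0143  0.09  ] [ 0.554  -0.0098  0.106 ] [ 0.5575 -0.0122  0.106 ] 0.06235890192071746 0.07127694939625513
R [ 0.4812 -0.1795  0.09  ] [ 0.5413 -0.1956  0.106 ] [ 0.5431 -0.198   0.106 ] 0.06216605272472744 -0.2615254505006607
[[-0.955  0.296  0.   ]
 [ 0.296  0.955  0.   ]
 [-0.     0.    -1.   ]]
```

```bash
python3 -m crank '[[[-20,-14,0,0,1],[-28,-19,0,0,1],[-28,-19,0,0,1],[-28,-19,0,0,1],[-28,-19,0,0,1],[-28,-19,0,0,1],[-28,-19,0,0,1],[-28,-19,0,0,1],[-28,-19,0,0,1],[-28,-19,0,0,1]]]' 20
cat >>h.py <<'E'
from scipy.spatial.transform import Rotation as Rot
def go(x,y,z):
    s=ctrl.get_state();M=Rot.from_rotvec(s['tool_rot']).as_matrix()
    print('t',round(s['time'],2),'pos',s['position'].round(4),'F',s['ft_force'].round(2),'w',round(s['grip_width'],3),'tilt',M[:,2].round(3),'shift mm',(M.T@(np.array([x,y,z])-s['position'])*1e3).round(1))
E
python3 -c "from h import *;go(.543,.18,.11)"
```

```text
time: 1.48
position: [0.3984, 0.3622, 0.2229]
tool_rot: [0.47, 3.106, 0.001]
ft_force: [0.1, -0.4, -0.6]
grip_width: 0.325
grip_force: 0.0
t 1.48 pos [0.3984 0.3622 0.2229] F [ 0.14 -0.37 -0.63] w 0.325 tilt [ 0.     0.001 -1.   ] shift mm [-192.  -131.3  112.9]
```

```bash
python3 -m crank '[[[-28,-19,0,0,1],[-28,-19,0,0,1],[-28,-19,0,0,1],[-28,-19,0,0,1],[-28,-19,15,0,1],[-26,-18,20,0,1],[-20,-14,25,0,1],[-6,-4,25,0,1],[0,0,15,0,1],[0,0,5,0,1]]]'
python3 -m crank '[[[0,0,0,0,1],[0,0,0,0,1],[0,0,0,0,1],[0,0,0,0,1]]]'
python3 - <<'E'
from h import *
import cv2
go(.543,.18,.09)
i=get_image("scene")['pixels'][130:260,180:310,::-1]
cv2.imwrite('pics/s1.png',cv2.resize(i,None,fx=4.5,fy=4.5,interpolation=cv2.INTER_CUBIC))
E
```

```text
time: 2.32
position: [0.5408, 0.1799, 0.1146]
tool_rot: [-0.473, -3.102, 0.004]
ft_force: [-0.4, 0.6, -0.1]
grip_width: 0.003
grip_force: 0.0
time: 2.65
position: [0.5429, 0.1825, 0.1192]
tool_rot: [0.469, 3.104, 0.003]
ft_force: [0.3, 0.2, 0.9]
grip_width: 0.003
grip_force: 0.0
t 2.65 pos [0.5429 0.1825 0.1192] F [0.34 0.22 0.9 ] w 0.003 tilt [ 0.002  0.001 -1.   ] shift mm [-0.8 -2.4 29.2]
```

View pics/s1.png

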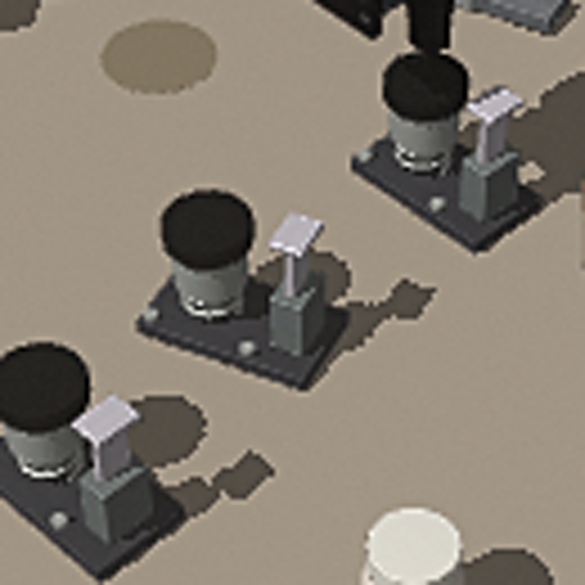

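The shut fingertips at (430,40) are right above the left pad at (425,80). I'll average the readings, since they are noisy.

```bash
cat >>h.py <<'E'
def avg(n=8):
    P=[];F=[]
    for k in range(n):
        get_image("wrist");s=ctrl.get_state();P.append(s['position']);F.append(s['ft_force'])
    print('t',round(s['time'],2),'pos',np.mean(P,0).round(4),'sd',np.std(P,0).round(4),'F',np.mean(F,0).round(2),'sd',np.std(F,0).round(2))
E
python3 -c "from h import *;avg()"
python3 -m crank '[[[0,0,10,0,1],[0,0,8,0,1],[0,0,0,0,1]]]'
python3 -c "from h import *;avg()"
```

```text
t 3.1 pos [0.5423 0.1818 0.1181] sd [0.0002 0.0002 0.0004] F [-0.06 -0.02  0.05] sd [0.32 0.37 0.39]
time: 3.35
position: [0.5405, 0.181, 0.097]
tool_rot: [-0.47, -3.103, 0.003]
ft_force: [-1.1, 0.1, -0.0]
grip_width: 0.005
grip_force: 0.0
t 3.75 pos [0.542  0.1815 0.0993] sd [0.0005 0.0002 0.0007] F [ 0.43  0.26 -0.17] sd [0.65 0.3  0.39]
```

```bash
python3 -m crank '[[[0,0,7,0,1],[0,0,7,0,1],[0,0,4,0,1],[0,0,4,0,1],[0,0,0,0,1],[0,0,0,0,1]]]'
python3 -c "from h import *;avg()"
```

```text
time: 4.25
position: [0.5429, 0.1819, 0.0781]
tool_rot: [0.47, 3.105, 0.001]
ft_force: [1.7, 0.1, 5.2]
grip_width: 0.006
grip_force: 2.8
t 4.65 pos [0.5429 0.1818 0.0783] sd [0. 0. 0.] F [0.66 0.49 5.5 ] sd [0.52 0.57 0.43]
```

```bash
python3 -m crank '[[[0,0,2,0,1],[0,0,0,0,1],[0,0,0,0,1]]]'
python3 -c "from h import *;avg()"
python3 -m crank '[[[0,0,-10,0,1],[0,0,-20,0,1],[0,0,-20,0,1],[0,0,0,0,1],[0,0,0,0,1]]]'
python3 -c "from h import *;avg(5);go(.493,-.0155,.122)"
```

```text
time: 4.9
position: [0.543, 0.1818, 0.0764]
tool_rot: [0.471, 3.105, 0.002]
ft_force: [-0.4, -0.2, 6.6]
grip_width: 0.008
grip_force: 3.2
t 5.3 pos [0.5429 0.1819 0.0765] sd [0. 0. 0.] F [ 0.24 -0.1   6.33] sd [0.36 0.66 0.15]
time: 5.72
position: [0.5423, 0.1816, 0.1264]
tool_rot: [0.471, 3.106, 0.001]
ft_force: [-0.1, -0.7, 0.1]
grip_width: 0.01
grip_force: 0.0
t 5.97 pos [0.5412 0.1812 0.1245] sd [0.0002 0.0001 0.0004] F [0.23 0.08 0.08] sd [0.28 0.28 0.54]
t 5.97 pos [0.5412 0.1812 0.1243] F [ 0.18 -0.38 -0.03] w 0.005 tilt [-0.002 -0.001 -1.   ] shift mm [ -12.2 -202.2    2.6]
```

```bash
python3 -m crank '[[[-1,-15,0,0,1],[-2,-30,0,0,1],[-2,-35,0,0,1],[-2,-35,0,0,1],[-2,-35,0,0,1],[-2,-30,0,0,1],[-1,-18,0,0,1],[0,-4,2,0,1],[0,0,0,0,1],[0,0,0,0,1]]]'
python3 -c "from h import *;avg(5);go(.493,-.0155,.0783)"
```

```text
time: 6.8
position: [0.4935, -0.0144, 0.1233]
tool_rot: [-0.47, -3.106, -0.001]
ft_force: [-0.5, 0.7, -0.9]
grip_width: 0.004
grip_force: 0.0
t 7.05 pos [ 0.4939 -0.0136  0.1234] sd [0.0001 0.0001 0.    ] F [-0.06 -0.12 -0.29] sd [0.36 0.44 0.49]
t 7.05 pos [ 0.494  -0.0138  0.1234] F [-0.18 -0.83 -0.21] w 0.005 tilt [-0. -0. -1.] shift mm [ 0.4 -1.9 45.1]
```

```bash
python3 -m crank '[[[0,-2,10,0,1],[0,0,13,0,1],[0,0,7,0,1],[0,0,7,0,1],[0,0,4,0,1],[0,0,4,0,1],[0,0,0,0,1],[0,0,0,0,1]]]'
python3 -c "from h import *;avg()"
```

```text
time: 7.72
position: [0.4929, -0.0168, 0.0786]
tool_rot: [-0.471, -3.105, -0.0]
ft_force: [-2.0, 0.8, 2.5]
grip_width: 0.004
grip_force: 1.6
t 8.12 pos [ 0.4933 -0.0168  0.0789] sd [0.0001 0.     0.0001] F [-2.1   0.29  3.18] sd [0.5  0.56 0.55]
```

```bash
python3 -m crank '[[[0,0,3,0,1],[0,0,0,0,1],[0,0,0,0,1]]]'
python3 -c "from h import *;avg()"
python3 -m crank '[[[0,0,-10,0,1],[0,0,-20,0,1],[0,0,-18,0,1],[0,0,0,0,1],[0,0,0,0,1]]]'
python3 -c "from h import *;avg(5);go(.482,-.181,.124)"
```

```text
time: 8.37
position: [0.4936, -0.0168, 0.0756]
tool_rot: [0.471, 3.105, 0.0]
ft_force: [-1.4, 0.9, 3.9]
grip_width: 0.011
grip_force: 1.8
t 8.77 pos [ 0.4936 -0.0168  0.0758] sd [0. 0. 0.] F [-0.1   0.02  3.54] sd [0.43 0.28 0.45]
time: 9.18
position: [0.4937, -0.0168, 0.1245]
tool_rot: [0.47, 3.104, 0.001]
ft_force: [-1.0, 0.4, -0.2]
grip_width: 0.008
grip_force: 0.0
t 9.43 pos [ 0.4924 -0.0169  0.1228] sd [0.0002 0.     0.0003] F [-0.17 -0.42  0.06] sd [0.28 0.36 0.21]
t 9.43 pos [ 0.4923 -0.0169  0.1226] F [ 0.17 -0.08 -0.24] w 0.001 tilt [-0.002 -0.    -1.   ] shift mm [ -38.7 -159.8   -1.4]
```

```bash
python3 -m crank '[[[-3,-12,0,0,1],[-6,-26,0,0,1],[-7,-30,0,0,1],[-7,-30,0,0,1],[-7,-28,0,0,1],[-6,-23,0,0,1],[-3,-11,0,0,1],[0,0,0,0,1],[0,0,0,0,1]]]'
python3 -c "from h import *;avg(5);go(.482,-.181,.0783)"
```

```text
time: 10.18
position: [0.4825, -0.1812, 0.1229]
tool_rot: [-0.473, -3.105, -0.0]
ft_force: [0.1, 0.6, 0.7]
grip_width: 0.006
grip_force: 0.0
t 10.43 pos [ 0.4831 -0.1797  0.1232] sd [0.0002 0.0002 0.0001] F [-0.37  0.18  0.05] sd [0.29 0.47 0.32]
t 10.43 pos [ 0.4833 -0.1798  0.1234] F [-0.79 -0.33 -0.15] w 0.008 tilt [-0.     0.001 -1.   ] shift mm [ 0.8 -1.6 45.1]
```

```bash
python3 -m crank '[[[0,0,10,0,1],[0,0,13,0,1],[0,0,7,0,1],[0,0,7,0,1],[0,0,4,0,1],[0,0,4,0,1],[0,0,0,0,1],[0,0,0,0,1]]]'
python3 -c "from h import *;avg()"
python3 -m crank '[[[0,0,2,0,1],[0,0,0,0,1],[0,0,0,0,1]]]'
python3 -c "from h import *;avg()"
python3 -m crank '[[[0,0,-10,0,1],[0,0,-20,0,1],[0,0,-17,0,1],[0,0,0,0,1],[0,0,0,0,1]]]'
python3 -c "from h import *;avg(5)"
```

```text
time: 11.1
position: [0.4825, -0.1805, 0.079]
tool_rot: [-0.47, -3.104, -0.002]
ft_force: [-4.4, 2.6, 9.1]
grip_width: 0.003
grip_force: 4.5
t 11.5 pos [ 0.4825 -0.1804  0.0791] sd [0. 0. 0.] F [-4.84  2.5   8.88] sd [0.24 0.54 0.26]
time: 11.75
position: [0.4825, -0.1805, 0.0773]
tool_rot: [-0.47, -3.104, -0.003]
ft_force: [-4.7, 2.4, 10.8]
grip_width: 0.002
grip_force: 5.1
t 12.15 pos [ 0.4825 -0.1805  0.0773] sd [0. 0. 0.] F [-4.88  2.82 10.29] sd [0.31 0.64 0.65]
time: 12.57
position: [0.4839, -0.1814, 0.1242]
tool_rot: [0.47, 3.104, 0.0]
ft_force: [-0.1, 0.0, -0.3]
grip_width: 0.003
grip_force: 0.0
t 12.82 pos [ 0.4825 -0.181   0.1226] sd [0.0003 0.     0.0003] F [ 0.14 -0.13  0.2 ] sd [0.3  0.32 0.5 ]
```

Fitted to a 10 mm press, the pads take about 5 N (left), 2.8 N (middle) and 8.3 N (right), so the middle foot is the softest. Its tag is at about (0.556,-0.011).

```bash
python3 -c "from h import *;go(.556,-.011,.125)"
```

```text
t 12.82 pos [ 0.4823 -0.181   0.1225] F [ 0.25 -0.3   1.19] w 0.005 tilt [-0.002  0.    -1.   ] shift mm [-20.  184.2  -2.6]
```

```bash
python3 -m crank '[[[-1,12,-4,0,1],[-3,28,0,0,1],[-4,34,0,0,1],[-4,34,0,0,1],[-4,34,0,0,1],[-3,28,0,0,1],[-1,13,0,0,1],[0,0,0,0,1],[0,0,0,0,1]]]'
python3 - <<'E'
from h import *
import cv2
avg(5);go(.556,-.011,.091)
i=get_image("scene")['pixels'][135:265,170:303,::-1]
j=get_image("top")['pixels'][165:295,165:358,::-1]
cv2.imwrite('pics/s2.png',np.hstack([cv2.resize(a,None,fx=2.45,fy=2.45,interpolation=cv2.INTER_CUBIC) for a in (i,j)]))
E
```

```text
time: 13.57
position: [0.5558, -0.0132, 0.1269]
tool_rot: [-0.47, -3.105, 0.002]
ft_force: [-0.5, -0.6, 0.1]
grip_width: 0.007
grip_force: 0.0
t 13.82 pos [ 0.5557 -0.0147  0.1274] sd [0.0001 0.0002 0.0002] F [ 0.06 -0.01  0.22] sd [0.31 0.4  0.29]
t 13.82 pos [ 0.5559 -0.0144  0.1276] F [-0.39  0.48  0.55] w 0.008 tilt [ 0. -0. -1.] shift mm [ 0.9  3.3 36.6]
```

View pics/s2.png

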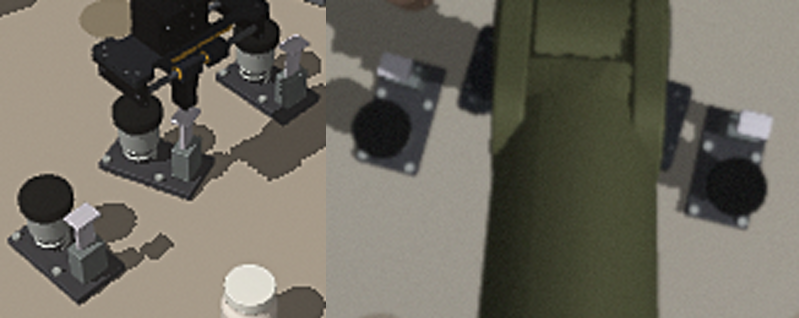

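The shut fingertips are right above the middle tag at (185,115), the right foot is where it was, and both other tags are up. Next I'll press the tag.

```bash
python3 -m crank '[[[1,3,6,0,1],[0,0,8,0,1],[0,0,5,0,1],[0,0,5,0,1],[0,0,5,0,1],[0,0,4,0,1],[0,0,0,0,1],[0,0,0,0,1]]]'
python3 -c "from h import *;avg(5)"
python3 -m crank '[[[0,0,2,0,1],[0,0,1,0,1],[0,0,0,0,1],[0,0,0,0,1]]]'
python3 -c "from h import *;avg(5)"
```

```text
time: 14.58
position: [0.5563, -0.0094, 0.0942]
tool_rot: [0.471, 3.106, -0.001]
ft_force: [0.5, -0.6, -0.2]
grip_width: 0.005
grip_force: 0.0
t 14.83 pos [ 0.5565 -0.0094  0.0946] sd [0.     0.     0.0001] F [ 0.28 -0.38  0.27] sd [0.68 0.47 0.44]
time: 15.17
position: [0.5567, -0.0092, 0.0918]
tool_rot: [0.471, 3.105, 0.0]
ft_force: [0.6, -0.3, 1.3]
grip_width: 0.006
grip_force: 0.6
t 15.42 pos [ 0.5566 -0.0092  0.0918] sd [0. 0. 0.] F [ 1.01 -0.61  1.31] sd [0.63 0.66 0.27]
```

```bash
python3 -m crank '[[[0,0,1,0,1],[0,0,0.5,0,1],[0,0,0,0,1],[0,0,0,0,1]]]'
python3 -c "from h import *;avg(4)"
python3 -m crank '[[[0,0,1,0,1],[0,0,0,0,1],[0,0,0,0,1]]]'
python3 -c "from h import *;avg(4)"
```

```text
time: 15.75
position: [0.5567, -0.0092, 0.0914]
tool_rot: [0.471, 3.105, 0.001]
ft_force: [-1.8, -0.4, 7.7]
grip_width: 0.005
grip_force: 4.4
t 15.95 pos [ 0.5567 -0.0092  0.0914] sd [0. 0. 0.] F [-1.41 -0.18  8.87] sd [0.43 0.13 0.81]
time: 16.2
position: [0.5568, -0.0092, 0.0913]
tool_rot: [0.471, 3.105, 0.002]
ft_force: [-4.3, -0.8, 14.9]
grip_width: 0.004
grip_force: 7.2
t 16.4 pos [ 0.5568 -0.0092  0.0913] sd [0. 0. 0.] F [-3.94 -0.44 14.33] sd [0.56 0.49 0.9 ]
```

The tag is solid against its stop: 14 N at z = 0.0913. Next I'll lift straight up, move clear and check.

```bash
python3 -m crank '[[[0,0,-6,0,1],[0,0,-20,0,1],[0,0,-35,0,1],[0,0,-40,0,1],[0,0,-40,0,1],[0,0,-30,0,1],[0,0,0,0,1],[0,0,0,0,1]]]'
python3 -m crank '[[[0,15,0,0,1],[0,25,0,0,1],[0,35,0,0,1],[0,35,0,0,1],[0,35,0,0,1],[0,35,0,0,1],[0,35,0,0,1],[0,25,0,0,1],[0,15,0,0,1],[0,0,0,0,1]]]'
python3 -m crank '[[[0,0,0,0,1],[0,0,0,0,1],[0,0,0,0,1]]]'
python3 - <<'E'
from h import *
import cv2
i=get_image("scene")['pixels'][135:262,170:303,::-1]
j=get_image("top")['pixels'][:,:,::-1]
cv2.imwrite('pics/s3.png',cv2.resize(i,None,fx=4.5,fy=4.5,interpolation=cv2.INTER_CUBIC))
cv2.imwrite('pics/t3.png',cv2.resize(j,(800,600),interpolation=cv2.INTER_CUBIC))
E
```

```text
time: 17.07
position: [0.5569, -0.0092, 0.2616]
tool_rot: [0.47, 3.103, 0.002]
ft_force: [0.1, 0.2, -0.9]
grip_width: 0.007
grip_force: 0.0
time: 17.9
position: [0.6298, 0.241, 0.2557]
tool_rot: [-0.458, -3.102, 0.001]
ft_force: [-1.5, 0.3, -0.2]
grip_width: 0.006
grip_force: 0.0
time: 18.15
position: [0.6317, 0.2323, 0.2596]
tool_rot: [-0.474, -3.105, 0.002]
ft_force: [0.4, -0.4, 1.4]
grip_width: 0.002
grip_force: 0.0
```

View pics/s3.png

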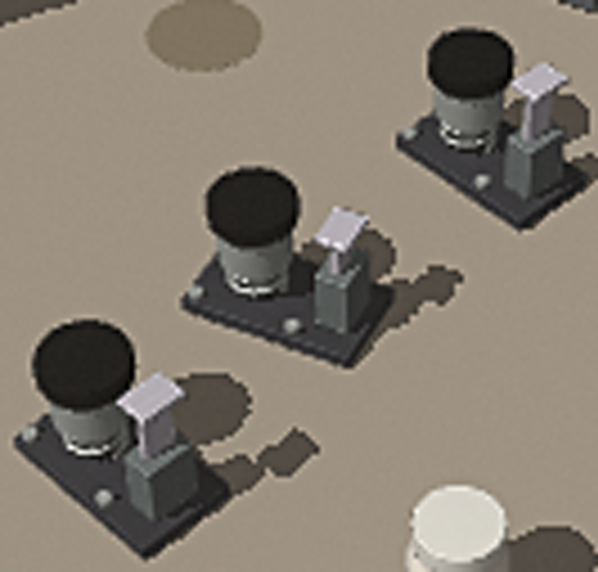

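View pics/t3.png

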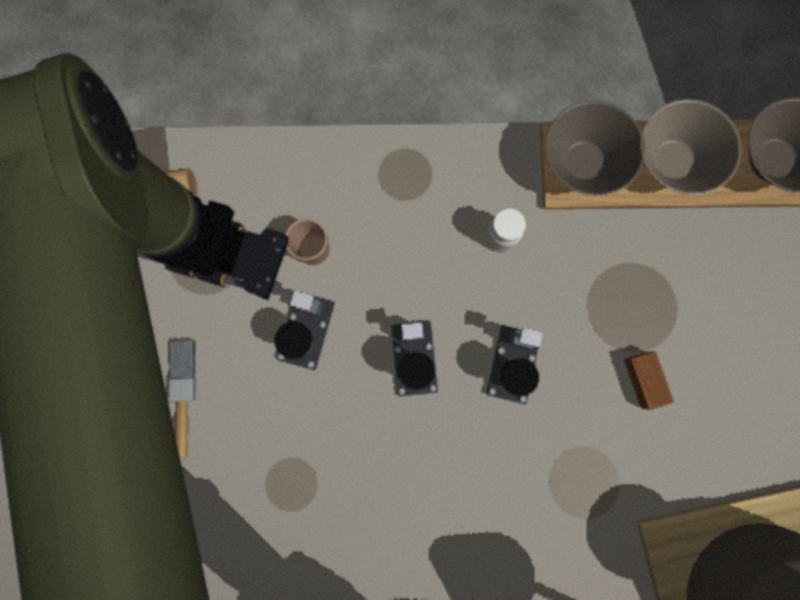

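The middle tag is down: its head is now at (341,229) in the crop and was at (341,212). The other two tags are up at (540,82) and (150,397), the feet and pads sit exactly where they were, and the robot is clear.

```bash
python3 -c "from bench import job;print(job.close_job())"
```

```text
the job is handed in; nothing more can be done
None
```

I pressed the left, middle and right pads in that order, each about 13 mm down, and each sprang back; the middle foot was softest (about 2.8 N at 10 mm, against 5 N and 8.3 N), so I pushed its tag to the stop, left the other two tags up with no visible shift of the feet, and handed the job in at about 18 s.

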